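# Clip a data logger onto the storeroom's snap hook

### The job

Pick up the data logger by the flat grip above its ring and push the ring over the nose of the snap hook, pressing the sprung gate inward until the ring is through and the gate snaps shut behind it. Then tug the ring gently back against the shut gate with about 8 N for half a second to prove it has caught, and let the logger down to hang still from the hook by its ring. Leave the jar, the carton and the tote where they are and never load the hook stand harder than 22 N.

Things in the scene. Friction and masses are not known exactly. Their poses are not given: they have to be found in the camera images.
- logger: Data logger, 0.19 to 0.31 kg, standing on the table: white housing 56 (own x) x 40 (own y) x 50 mm high; above it an upright steel ring in the own x-z plane (inner diameter 40, wire 6 thick, axis along own y); on the ring a flat black grip 24 (own x) x 10 (own y) x 34 mm high, 94 to 128 mm above the underside. All one rigid piece. Origin: centre of the underside; z up.
- ring_centre (a point): Centre of the logger's ring, 72 mm above the logger's origin; y is the ring's axis. The inside of the ring's top lies 20 mm above this point.
- grip (a point): Point in the logger's flat grip, 116 mm above the logger's origin, 12 mm under its top; it is 10 mm thick along own y, so pinch it along y from above. Fingers that reach more than 22 mm below this point would enter the ring, where the hook's bar must go.
- stand: Fixed stand that carries the snap hook: foot plate 130 x 120 x 12 mm and an upright 30 x 30 mm, 156 mm high, with a sleeve on its top face up to 166 mm. Origin: centre of the foot's underside. The hook points away from the upright along the stand's -x. The upright's near face is at hook x = 117 to 133 mm, y = 19 mm.
- hook: Steel snap hook lying level 160 mm above the table: a long U of 8 mm round bar, open towards own -x; z up. Origin: tip of the nose, on the nose bar's axis. The nose bar runs 48 mm along +x, then bends round (end of the U at x = 62 mm) to the spine, parallel to it at y = +38 mm. Its mount has play; see bar_mid.
- bar_mid (a point): Point on the nose bar's axis, 24 mm inward of the nose tip. The ring goes over the nose along hook +x, ring axis along hook x, bar inside the ring, one side of it between bar and spine. The hook's mount slides loosely along hook x: it starts anywhere in over 10 mm of rubbing free play (1 to 2 N moves it), then meets a stiff buffer spring at either end, where load builds up fast.
- gate (a joint): Angle of the sprung gate, rad: 0 shut, grows inward up to 1.35. A 7 mm round bar across the U's mouth at hook x = 0, hinged on the spine at y = 38 mm, its free tip at y = 2 mm beside the nose. It opens only inward (tip towards +x) and springs shut by itself. Pressed near its tip it takes about 3 to 8 N, near the hinge much more.
- gate_tip (a point): Free tip of the gate; moves with it. With the ring's centre at hook y = -13 mm the ring's side presses the gate near this tip, and the tip slips off the ring once the ring's centre is about 20 to 35 mm past where the nose then is (later if pressed nearer the hinge). Pulled from inside, the shut gate is a firm stop for the ring.
- jar: Small clear jar with a white lid, 60 mm diameter, 64 mm high, a bystander. Origin: centre of its underside.
- carton: Small cardboard carton 70 x 50 x 45 mm, a bystander. Origin: centre of its underside.
- tote: Small grey storage tote with a blue lid, 98 x 78 x 58 mm, a bystander. Origin: centre of its underside.
Not all that is in view belongs to the job. Leave any orange look-alike of the logger alone. There is more than one size of the stand; the job needs the smaller.

How it is judged:
By the outcome, as a careful person would: the job done as asked, in the order asked, and still so for the second after the job is handed in, with the robot touching nothing.
It also fails if it takes over 72 s, if anything falls off the work surface, if the arm or the gripper's body presses on something with over 40 N, if the wrist force passes 120 N, or if a joint passes its speed limit or range.

### The arm

A 7-joint arm with a two-finger parallel gripper is mounted at the origin on the work surface. World frame = base frame: x ahead of the robot, y to its left, z up, the work surface at z = 0. Lengths are in m, angles in degrees, forces in N, time in s.
With the tool pointing down it reaches from about 0.425 to 0.875 m from the base axis. Payload 4.7 kg.
Tool frame: the origin (TCP) lies at the very end of the fingers, on their centre line; the grasp point (between the pads) lies 19 mm behind it; z points along the fingers, y is the direction in which the jaws open and shut (so a half turn about z gives the same grasp; the last joint's range is limited). The gripper opens to 87 mm and grips with 3 to 60 N. Pads are 19 mm wide; open, the fingers measure 117 mm over their backs; the gripper's body (75 mm by 190 mm) begins 51 mm behind the grasp point.
Start: joints at [64.463, 18.392, -4.016, 83.108, 1.295, 78.541, -3.26], TCP at [0.288, -0.583, 0.223] pointing down, gripper open.
Joint ranges: [-163.93, 163.93], [-17.29, 119.83], [-79.2, 71.16], [3.27, 140.29], [-89.18, 269.18], [5.43, 117.66], [-154.24, 154.24]. Speed limits (degrees/s): [147.25, 147.25, 180, 180, 180, 180, 180].

### API

Orientations are given as [roll, pitch, yaw] about the fixed x, y, z axes, in that order (R = Rz(yaw) Ry(pitch) Rx(roll)).
In Python, from cell import env gives the robot as it stands.
- The arm moves only by the tool servo_tool, never from a script. Its argument "increments" is a list that holds one entry, the list of rows, each a list of 7 numbers: the shift along the tool's x, y, z in m, then the turn, a rotation vector about the tool's x, y, z in degrees, then the opening, from -1 (shut) to 1 (fully open). In form: [[[dx, dy, dz, rx, ry, rz, fingers], ...]]. A call has 1 to 20 rows; each row is the pose to reach, as a shift and turn from the pose commanded when the call began, along the tool's axes at that moment; what a row does not reach only later rows make up. A row lasts 1/10 s, in which the tool goes at most 50 mm and 8.59 degrees, less where a joint would pass 70% of its speed; a pose out of reach is approached as far as the arm can. A call with a gripper value outside its range is refused whole. The fingers move at their own pace and stop on an object; "squeeze" is the grip in N (left out, the last holds). Time passes only in rows, so rows that repeat a pose let the fingers close. It gives the time, the measured TCP pose, the force and the opening at its end, in the units of the state.
- env.get_obs(): the state, without advancing time (a new reading comes with each control period).
- env.read_camera(name): name is "side" or "top" or "wrist"; returns a dict with "frame" (400x640x3 uint8, blue, green, red), "intrinsics" (3x3 intrinsics, pixels), "D" ([k1, k2, p1, p2, k3] as OpenCV has them; the pictures are not rectified), "rvec" (rotation vector, rad) and "tvec" (3), from world to camera coordinates, as OpenCV has them. Camera axes: x right, y down, z forward; pixel columns grow to the right and rows downward; lengths in m; the calibration is good to about 2 mm. A picture is of the moment at which its call begins. There is no depth.
- env.sign_off(): hands the job in, once; it reports no verdict.
The state is a dict: "time_s": time; "qpos": joint angles; "joint_velocities": joint speeds; "effort": joint torques, N m; "tool_pos": TCP position; "tool_rot": TCP orientation; "force": force on the tool from outside, world axes, zero at the start; "wrist_torque": the same for the moment, N m; "grip_width": finger opening in m.
Only numpy, scipy, OpenCV 4.12 (cv2) and the standard library are available. Lean on these libraries where they do the work, as an engineer would, in place of code of your own. Each camera call takes 0.05 s, during which the arm holds its last target.

## Working session

There is one attempt and no reset: what is moved stays moved. The work goes in short steps, Python scripts to look and compute and a tool call to move; the robot and the scene stay as the last step left them, time stands still between calls to the robot, and variables do not carry over. Pictures are saved under pics/ and viewed, and the job is handed in when it is done.

Besides the shell and the picture viewer there is one more tool, called after "Emit:" as name([rows], argument=value, ...), one row to a line, values as JSON. servo_tool: Moves the arm, as the interface text tells. Its arguments: {"type":"object","properties":{"increments":{"type":"array","items":{"type":"array","items":{"type":"array","items":{"type":"number"}}}},"squeeze":{"type":"number"}},"required":["increments"]}

```bash
ls; mkdir -p pics; python3 - <<'E'
from cell import env
import cv2,numpy as np,pickle
o=env.get_obs()
for k,v in o.items(): print(k,np.round(v,4))
for n in ["side","top","wrist"]:
    c=env.read_camera(n); cv2.imwrite(f"pics/{n}0.png",c["frame"]); pickle.dump(c,open(f"{n}0.pkl","wb"))
    R=cv2.Rodrigues(np.array(c["rvec"]))[0]; print(n,"pos",-R.T@np.ravel(c["tvec"]),"fwd",R[2],"right",R[0],c["intrinsics"],c["D"])
E
```

```text
pics
time_s 0.0
qpos [64.4634 18.4391 -4.0164 83.1736  1.2949 78.5409 -3.2589]
joint_velocities [ 0.0643  0.0404 -0.0051 -0.0542 -0.0445  0.1039  0.0702]
effort [ 1.00000e-04 -4.91295e+01 -4.04100e-01 -3.12532e+01 -6.40000e-02
  4.38000e-02  2.00000e-04]
tool_pos [ 0.2882 -0.582   0.2215]
tool_rot [-1.798916e+02  5.400000e-03  2.634820e+01]
force [-0.1476  0.1353 -0.2954]
wrist_torque [ 0.0164 -0.0509  0.0453]
grip_width 0.0874
side pos [-0.00936801  0.53103445  1.08005191] fwd [ 0.45474904 -0.44126266 -0.77362173] right [-6.95885781e-01 -7.18152251e-01  5.69246085e-04] [[447.96954095   0.         321.41849262]
 [  0.         447.96954095 200.74693568]
 [  0.           0.           1.        ]] [-0.10925411  0.          0.          0.          0.        ]
top pos [ 0.27917542 -0.03754143  1.64135693] fwd [ 0.15813356  0.01063606 -0.98736045] right [-0.02639092 -0.99953924 -0.01499396] [[515.58396102   0.         317.29091794]
 [  0.         515.58396102 197.0373816 ]
 [  0.           0.           1.        ]] [-0.1568228  0.         0.         0.         0.       ]
wrist pos [ 0.36284669 -0.54539967  0.38346025] fwd [-0.26649479 -0.1298597  -0.95504816] right [ 0.44303591 -0.89650221 -0.00172478] [[323.12395829   0.         320.79883533]
 [  0.         323.12395829 195.31733483]
 [  0.           0.           1.        ]] [0.00837232 0.         0.         0.         0.        ]
```

View pics/side0.png

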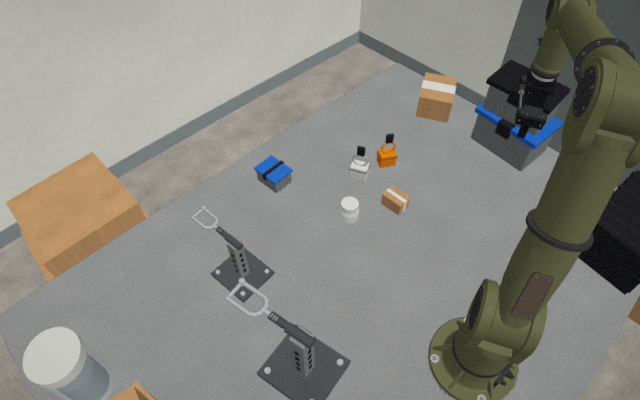

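View pics/top0.png

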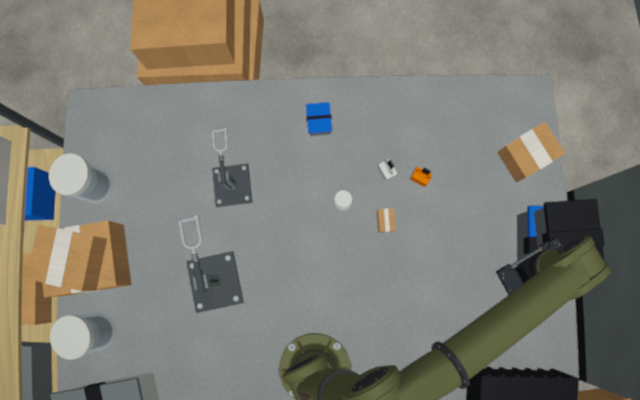

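View pics/wrist0.png

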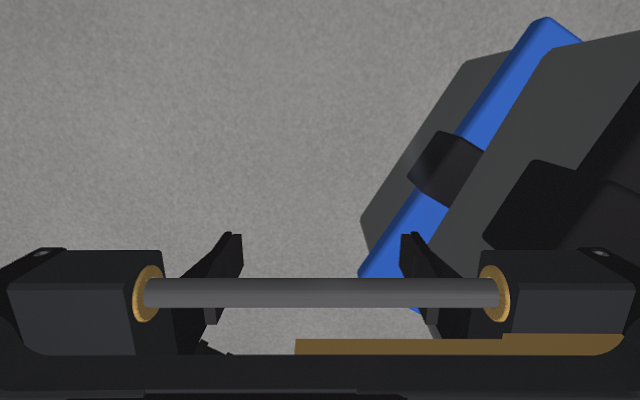

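Logger candidates are the white one, at side (359,165) and top (388,170), and the orange look-alike, at side (387,155) and top (422,176). Stand candidates are the small one, at side (243,270) and top (232,185), and the large one, at side (305,365) and top (213,280). I choose the white logger and the small stand, and will check both in close crops.

```bash
cat > h.py <<'E'
import cv2,numpy as np,pickle
def load(n): return pickle.load(open(n+".pkl","rb"))
def cam(c):
    R=cv2.Rodrigues(np.array(c["rvec"],float))[0]; return R,np.ravel(c["tvec"]),np.array(c["intrinsics"]),np.array(c["D"],float)
def ray(c,uv):
    R,t,K,D=cam(c); p=cv2.undistortPoints(np.array([[uv]],float),K,D)[0,0]
    d=R.T@np.array([p[0],p[1],1]); return -R.T@t,d/np.linalg.norm(d)
def plane(c,uv,z):
    o,d=ray(c,uv); return o+d*(z-o[2])/d[2]
def tri(c1,u1,c2,u2):
    o1,d1=ray(c1,u1);o2,d2=ray(c2,u2)
    s=np.linalg.lstsq(np.c_[d1,-d2],o2-o1,rcond=None)[0]
    a,b=o1+s[0]*d1,o2+s[1]*d2; return (a+b)/2,np.linalg.norm(a-b)
def proj(c,P):
    R,t,K,D=cam(c); return cv2.projectPoints(np.atleast_2d(np.array(P,float)),np.array(c["rvec"],float),np.array(c["tvec"],float),K,D)[0][:,0]
def crop(c,x0,y0,w,h,s,name):
    cv2.imwrite("pics/"+name,cv2.resize(c["frame"][y0:y0+h,x0:x0+w],None,fx=s,fy=s,interpolation=cv2.INTER_CUBIC))
E
python3 - <<'E'
from h import *
s=load("side0");t=load("top0")
a=[(s,325,130,80,60),(t,365,145,80,60),(s,180,195,100,75),(t,195,120,70,90)]
ims=[cv2.resize(c["frame"][y:y+h,x:x+w],(400,300) if h<w else (233,300),interpolation=cv2.INTER_CUBIC) for c,x,y,w,h in a]
cv2.imwrite("pics/c1.png",np.vstack([np.hstack(ims[:2]),np.hstack([ims[2],cv2.copyMakeBorder(ims[3],0,0,0,167,cv2.BORDER_CONSTANT)])]))
E
```

```text
(no output)
```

View pics/c1.png

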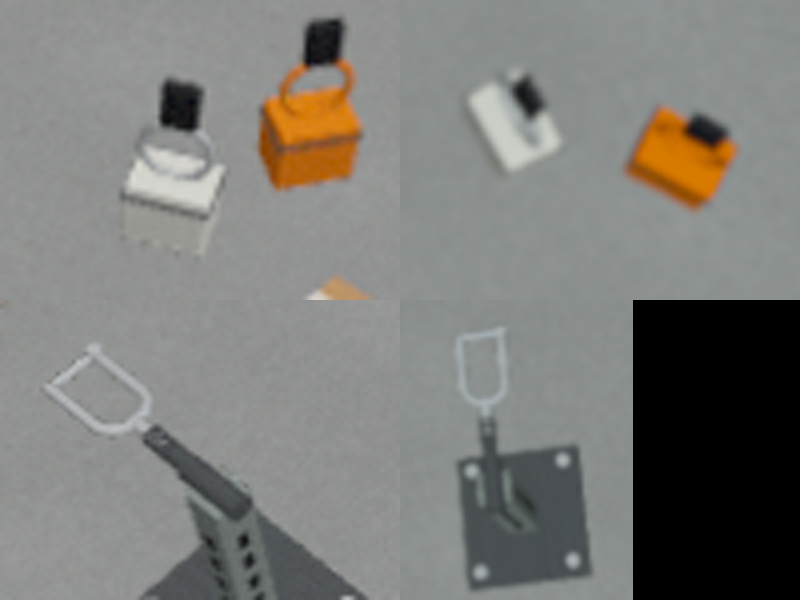

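```bash
python3 - <<'E'
from h import *
s=load("side0");t=load("top0")
def blob(c,m,x,y,w,h):
    mm=np.zeros_like(m);mm[y:y+h,x:x+w]=m[y:y+h,x:x+w]
    n,l,st,ce=cv2.connectedComponentsWithStats(mm.astype(np.uint8)); i=1+np.argmax(st[1:,4]); return ce[i],st[i],np.argwhere(l==i)[:,::-1]
for n,c,roi in(("s",s,(350,140,20,25)),("t",t,(382,155,16,20))):
    g=c["frame"].max(2); print(n,blob(c,g<60,*roi)[:2])
gs=blob(s,s["frame"].max(2)<60,350,140,20,25)[0]; gt=blob(t,t["frame"].max(2)<60,382,155,16,20)[0]
print("grip",tri(s,gs,t,gt),plane(s,gs,.111),plane(t,gt,.111))
ce,st,px=blob(t,t["frame"].min(2)>165,370,150,40,40); print("white top",ce,st,[np.round(plane(t,p,.05),4) for p in cv2.boxPoints(cv2.minAreaRect(px.astype(np.float32)))])
# hook pts
for n,us,ut in (("nose",(180+48/4,195+(388-300)/4),(195+(458-400)/3.33,120+(340-300)/3.33)),("hinge",(180+93/4,195+48/4),(195+103/3.33,120+31/3.33))):
    print(n,tri(s,us,t,ut),plane(s,us,.16),plane(t,ut,.16))
E
```

```text
s (array([360.58333333, 150.95      ]), array([357, 147,   8,   9,  60], dtype=int32))
t (array([390.05555556, 164.16666667]), array([388, 162,   5,   6,  18], dtype=int32))
grip (array([ 0.61829879, -0.2451056 ,  0.11257569]), np.float64(0.0011235846794516752)) [ 0.61880853 -0.24661944  0.111     ] [ 0.61913333 -0.24502736  0.111     ]
white top [386.8540146  170.31386861] [379 162  18  17 137] [array([ 0.6349, -0.2164,  0.05  ]), array([ 0.6515, -0.2515,  0.05  ]), array([ 0.6017, -0.2731,  0.05  ]), array([ 0.5853, -0.2381,  0.05  ])]
nose (array([0.72204226, 0.28747069, 0.16522413]), np.float64(0.00035634965633187367)) [0.72638565 0.28618397 0.16      ] [0.72347406 0.28848706 0.16      ]
hinge (array([0.72926671, 0.24682653, 0.16465271]), np.float64(0.0009473608621305948)) [0.7334659  0.24565075 0.16      ] [0.73031996 0.2473751  0.16      ]
```

The crops show the white logger with its steel ring and black grip, and the small stand with its nose at side about (192,217) and its hinge at side about (203,207). Both choices are confirmed. I'm moving to a spot above the logger.

Emit:
servo_tool([
  [[0.03, -0.01, -0.01, 0, 0, 0, 1], [0.07, -0.025, -0.03, 0, 0, 1, 1], [0.115, -0.04, -0.03, 0, 0, 2, 1], [0.16, -0.055, -0.03, 0, 0, 3, 1], [0.205, -0.07, -0.03, 0, 0, 3, 1], [0.25, -0.085, -0.03, 0, 0, 3, 1], [0.295, -0.1, -0.03, 0, 0, 3, 1], [0.34, -0.12, -0.03, 0, 0, 3, 1], [0.385, -0.135, -0.03, 0, 0, 3, 1], [0.42, -0.148, -0.03, 0, 0, 3, 1], [0.446, -0.155, -0.03, 0, 0, 3, 1], [0.446, -0.155, -0.03, 0, 0, 3, 1], [0.446, -0.155, -0.03, 0, 0, 3, 1], [0.446, -0.155, -0.03, 0, 0, 3, 1]],
])

```text
time_s: 1.55
tool_pos: [0.6183, -0.2474, 0.2522]
tool_rot: [180.0, 0.1, 23.2]
force: [0.5, 0.0, -0.3]
grip_width: 0.0872
```

```bash
cat > look.py <<'E'
import sys
from cell import env
from h import *
tag=sys.argv[1]
for n in sys.argv[2:]:
    c=env.read_camera(n); cv2.imwrite(f"pics/{n}{tag}.png",c["frame"]); pickle.dump(c,open(f"{n}{tag}.pkl","wb"))
o=env.get_obs(); print({k:np.round(o[k],4).tolist() for k in("time_s","tool_pos","tool_rot","force","grip_width","qpos")})
E
python3 look.py 1 wrist
```

```text
{'time_s': 1.6, 'tool_pos': [0.6182, -0.2476, 0.2524], 'tool_rot': [179.9679, 0.0667, 23.1879], 'force': [-0.1446, 0.2845, -0.6949], 'grip_width': 0.0869, 'qpos': [32.7206, 20.693, -17.7032, 77.5179, 6.2857, 82.766, -51.5157]}
```

View pics/wrist1.png

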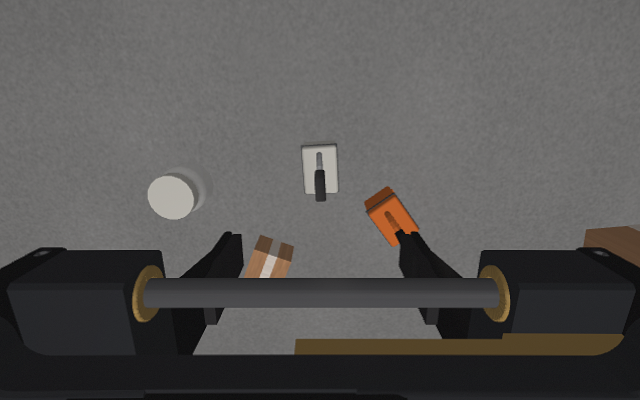

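```bash
python3 - <<'E'
from h import *
c=load("wrist1"); crop(c,280,130,150,120,5,"c2.png")
f=c["frame"]
m=np.zeros(f.shape[:2],np.uint8); m[135:200,290:350]=(f.min(2)[135:200,290:350]>165)
px=cv2.findNonZero(m); print("white",cv2.minAreaRect(px),[np.round(plane(c,p,.05),4) for p in cv2.boxPoints(cv2.minAreaRect(px))])
m[:]=0; m[160:210,305:335]=(f.max(2)[160:210,305:335]<55)
px=cv2.findNonZero(m);print("grip",cv2.boundingRect(px)); b=cv2.boxPoints(cv2.minAreaRect(px)); print(b,[np.round(plane(c,p,.128),4) for p in b],[np.round(plane(c,p,.094),4) for p in b])
s=load("side0");t=load("top0")
print("orange grip",tri(s,(390,138.5),t,(426,171)),plane(c,(400,238),.128))
E
```

```text
white ((320.23345947265625, 170.7354278564453), (44.16382598876953, 29.941579818725586), 86.42366790771484) [array([ 0.6328, -0.2204,  0.05  ]), array([ 0.648 , -0.2506,  0.05  ]), array([ 0.6018, -0.2746,  0.05  ]), array([ 0.5859, -0.2431,  0.05  ])]
grip (315, 170, 11, 31)
[[314.23074 170.15385]
 [323.7015  169.6277 ]
 [325.3846  199.92308]
 [315.91385 200.44923]] [array([ 0.6325, -0.2348,  0.128 ]), array([ 0.6363, -0.2425,  0.128 ]), array([ 0.6105, -0.2553,  0.128 ]), array([ 0.6065, -0.2474,  0.128 ])] [array([ 0.6251, -0.2372,  0.094 ]), array([ 0.6294, -0.2458,  0.094 ]), array([ 0.6004, -0.2602,  0.094 ]), array([ 0.596 , -0.2513,  0.094 ])]
orange grip (array([ 0.59350701, -0.35468364,  0.11130958]), np.float64(0.0032108240732328483)) [ 0.6033115  -0.33700884  0.128     ]
```

View pics/c2.png

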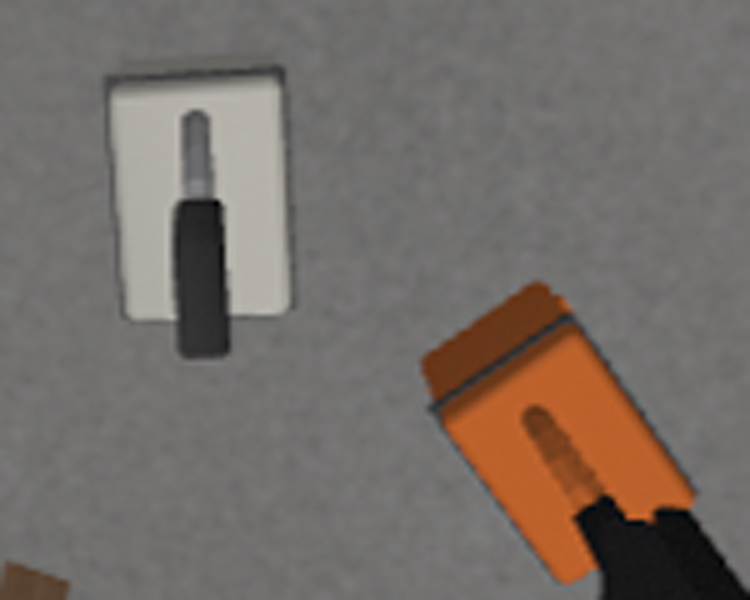

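The close crop shows the white logger at wrist (320,170) with its grip upright, turned about 26° in yaw. The orange look-alike is about 100 mm away, so I narrow the jaws before going down.

Emit:
servo_tool([
  [[0, 0, 0.02, 0, 0, -1.5, -0.1], [0, 0, 0.05, 0, 0, -3.2, -0.1], [0, 0, 0.085, 0, 0, -3.2, -0.1], [0, 0, 0.115, 0, 0, -3.2, -0.1], [0, 0, 0.135, 0, 0, -3.2, -0.1], [0, 0, 0.147, 0, 0, -3.2, -0.1], [0, 0, 0.152, 0, 0, -3.2, -0.1], [0, 0, 0.152, 0, 0, -3.2, -0.1], [0, 0, 0.152, 0, 0, -3.2, -0.1]],
])

```text
time_s: 2.5
tool_pos: [0.6201, -0.2462, 0.102]
tool_rot: [179.9, -0.1, 26.5]
force: [-0.3, 0.6, 0.6]
grip_width: 0.0393
```

```bash
python3 look.py 2 wrist side; python3 - <<'E'
from h import *
c=load("wrist2"); s=load("side2")
a=c["frame"][100:350,170:490]; b=cv2.resize(s["frame"][120:190,320:410],(420,328),interpolation=cv2.INTER_CUBIC)
cv2.imwrite("pics/c3.png",np.hstack([cv2.resize(a,(380,328)),b]))
E
```

```text
{'time_s': 2.6, 'tool_pos': [0.6202, -0.246, 0.1021], 'tool_rot': [179.8891, -0.0882, 26.5408], 'force': [0.1353, 0.3592, -0.3231], 'grip_width': 0.0394, 'qpos': [32.8718, 25.822, -17.6946, 88.2155, 8.2842, 67.1094, -49.8333]}
```

View pics/c3.png

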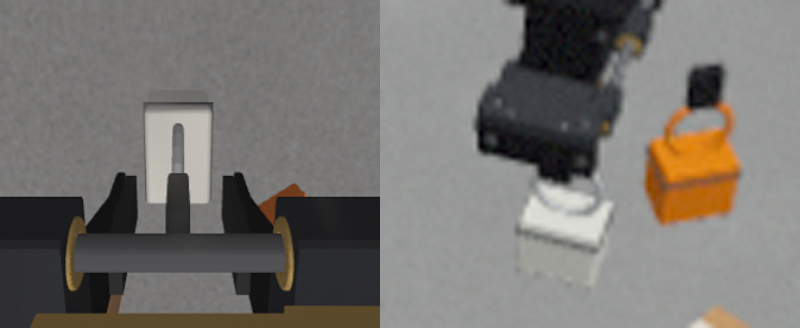

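Emit:
servo_tool([
  [[0, 0, 0, 0, 0, 0, -1], [0, 0, 0, 0, 0, 0, -1], [0, 0, 0, 0, 0, 0, -1], [0, 0, 0, 0, 0, 0, -1], [0, 0, 0, 0, 0, 0, -1], [0, 0, 0, 0, 0, 0, -1]],
], squeeze=60)

```text
time_s: 3.2
tool_pos: [0.6193, -0.2458, 0.1006]
tool_rot: [180.0, 0.0, 26.5]
force: [0.3, -0.1, 0.6]
grip_width: 0.0096
```

Emit:
servo_tool([
  [[0, 0, -0.01, 0, 0, 0, -1], [0, 0, -0.03, 0, 0, 0, -1], [0, 0, -0.06, 0, 0, 0, -1], [0, 0, -0.09, 0, 0, 0, -1], [0, 0, -0.12, 0, 0, 0, -1], [0, 0, -0.14, 0, 0, 0, -1], [0, 0, -0.15, 0, 0, 0, -1], [0, 0, -0.15, 0, 0, 0, -1]],
])

```text
time_s: 4.0
tool_pos: [0.6199, -0.2458, 0.2522]
tool_rot: [179.9, -0.1, 26.5]
force: [1.2, -0.2, -2.5]
grip_width: 0.0095
```

```bash
python3 look.py 3 wrist side; python3 - <<'E'
from h import *
c=load("wrist3"); s=load("side3")
a=c["frame"][100:350,170:490]; b=cv2.resize(s["frame"][80:180,320:430],(420,328),interpolation=cv2.INTER_CUBIC)
cv2.imwrite("pics/c4.png",np.hstack([cv2.resize(a,(380,328)),b]))
E
```

```text
{'time_s': 4.1, 'tool_pos': [0.6187, -0.2455, 0.2493], 'tool_rot': [-179.9261, 0.0813, 26.5505], 'force': [0.3318, -0.3589, -2.7614], 'grip_width': 0.0094, 'qpos': [32.9803, 20.836, -18.2552, 77.739, 6.4522, 82.5472, -48.4554]}
```

View pics/c4.png

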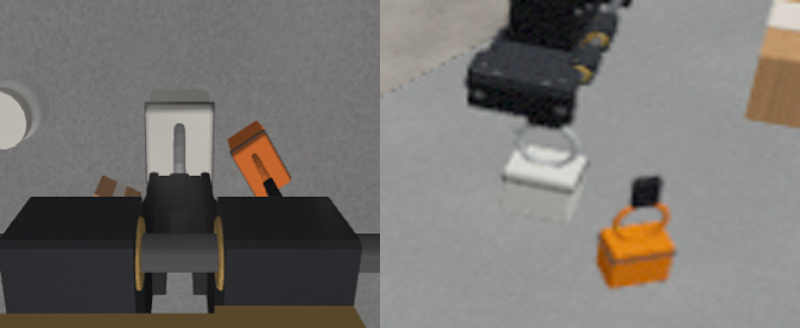

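The logger is held square and clear of the table: wrist Fz is about -2.7 N, so roughly 0.27 kg. Next I carry it round to in front of the hook's mouth.

Emit:
servo_tool([
  [[0.012, -0.01, 0, 0, 0, -2, -1], [0.036, -0.03, 0, 0, 0, -5, -1], [0.064, -0.052, 0, 0, 0, -8.5, -1], [0.093, -0.076, 0, 0, 0, -12, -1], [0.123, -0.1, 0, 0, 0, -16, -1], [0.153, -0.125, 0, 0, 0, -20, -1], [0.183, -0.149, 0, 0, 0, -24, -1], [0.213, -0.174, 0, 0, 0, -28, -1], [0.243, -0.198, 0, 0, 0, -31, -1], [0.269, -0.22, 0, 0, 0, -34, -1], [0.29, -0.24, 0, 0, 0, -38, -1], [0.303, -0.262, 0, 0, 0, -42, -1], [0.314, -0.286, 0, 0, 0, -46, -1], [0.327, -0.31, 0, 0, 0, -51, -1], [0.34, -0.335, 0, 0, 0, -56, -1], [0.352, -0.36, 0, 0, 0, -61, -1], [0.365, -0.385, 0, 0, 0, -66, -1], [0.377, -0.408, 0, 0, 0, -70, -1], [0.386, -0.424, 0, 0, 0, -72.5, -1], [0.388, -0.428, 0, 0, 0, -73.5, -1]],
])

```text
time_s: 6.1
tool_pos: [0.7726, 0.3161, 0.2477]
tool_rot: [-179.8, -0.2, 100.5]
force: [-1.0, 0.9, -1.9]
grip_width: 0.0096
```

```bash
python3 look.py 4 wrist side top
```

```text
{'time_s': 6.25, 'tool_pos': [0.7748, 0.3105, 0.2494], 'tool_rot': [-179.9121, 0.0546, 100.054], 'force': [-0.2773, 0.3816, -2.2798], 'grip_width': 0.0098, 'qpos': [-10.3984, 46.8311, -33.7481, 41.9827, 24.0553, 96.0089, -22.2799]}
```

View pics/wrist4.png

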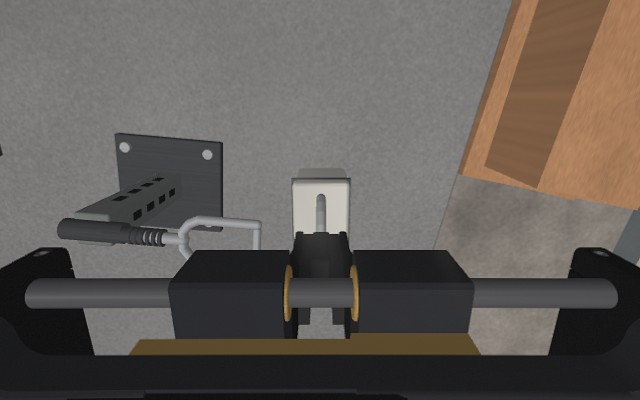

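View pics/side4.png

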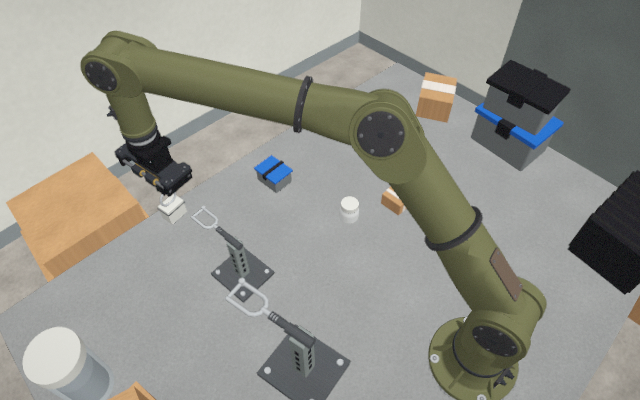

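```bash
python3 - <<'E'
from h import *
c=load("wrist4"); crop(c,160,160,200,110,4,"c5.png")
f=c["frame"]
for y in (216,219,222): pass
# column profiles across nose bar
for x in (205,215,225,235,245,252,256,258,260,262,264,266): print(x,f[205:240,x].max(1).tolist())
E
```

```text
205 [71, 70, 70, 69, 70, 72, 71, 70, 70, 71, 75, 99, 121, 135, 147, 160, 166, 161, 155, 145, 127, 85, 68, 69, 68, 80, 129, 123, 123, 125, 127, 125, 125, 124, 126]
215 [74, 71, 69, 69, 69, 70, 71, 72, 72, 71, 70, 78, 104, 123, 138, 148, 162, 166, 161, 155, 138, 74, 69, 71, 69, 70, 79, 131, 127, 125, 127, 126, 125, 125, 125]
225 [130, 129, 128, 129, 131, 127, 127, 127, 129, 130, 130, 125, 98, 107, 126, 139, 151, 165, 166, 160, 152, 136, 110, 126, 124, 125, 125, 127, 126, 127, 130, 130, 123, 123, 127]
235 [126, 130, 129, 130, 129, 124, 125, 128, 126, 124, 127, 126, 123, 94, 110, 130, 141, 153, 166, 164, 159, 149, 133, 124, 127, 127, 125, 124, 123, 122, 121, 125, 128, 130, 131]
245 [124, 124, 124, 125, 128, 128, 125, 123, 127, 127, 128, 126, 125, 122, 90, 114, 129, 143, 157, 165, 164, 158, 147, 126, 128, 128, 127, 126, 125, 126, 128, 130, 129, 125, 125]
252 [129, 127, 126, 128, 127, 126, 124, 124, 124, 125, 126, 126, 128, 125, 108, 100, 121, 136, 149, 165, 166, 161, 154, 139, 118, 120, 124, 124, 121, 121, 124, 124, 124, 126, 127]
256 [124, 127, 125, 122, 121, 123, 125, 125, 123, 122, 127
[... 314 characters left out ...]
 123, 122, 121, 123, 124, 125, 126, 126, 126, 129, 131, 132, 130, 122, 99, 96, 105, 111, 115, 113, 105, 95, 94, 101, 104, 104, 102, 103, 102, 102, 101, 101, 99]
262 [125, 124, 122, 120, 123, 124, 126, 127, 125, 125, 125, 127, 130, 130, 130, 128, 127, 121, 121, 123, 123, 123, 124, 129, 129, 123, 122, 125, 125, 122, 126, 123, 122, 122, 124]
264 [128, 127, 125, 121, 121, 123, 125, 125, 125, 127, 128, 128, 130, 132, 132, 132, 129, 123, 123, 125, 127, 128, 130, 128, 130, 130, 130, 131, 129, 126, 124, 122, 125, 125, 123]
266 [127, 128, 127, 123, 120, 124, 128, 129, 128, 129, 130, 130, 129, 126, 126, 127, 126, 123, 123, 127, 128, 126, 130, 130, 129, 130, 127, 125, 126, 128, 126, 125, 125, 124, 126]
```

View pics/c5.png

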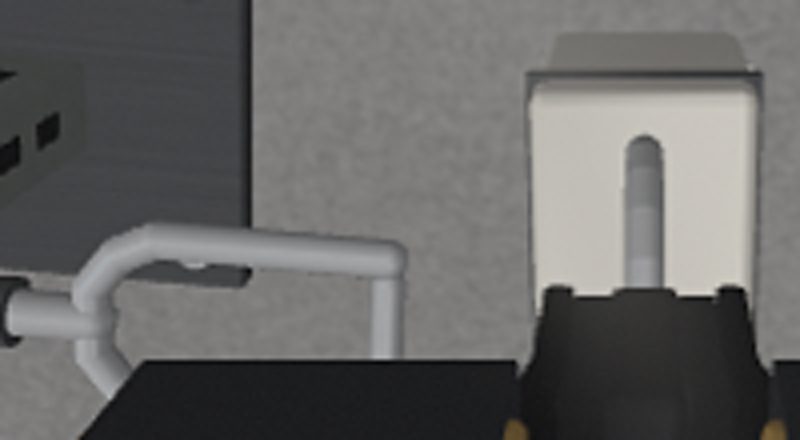

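The wrist crop shows the nose tip at about (260,224), the gate running down from it at column 258, and the ring at column 320. I'll turn these into hook-frame numbers.

```bash
cat > meas.py <<'E'
from h import *
def edges(col,lo,hi,th=None):
    pass
def hookline(c,pts):
    P=np.array([plane(c,p,.16)[:2] for p in pts]); m=P.mean(0); d=np.linalg.svd(P-m)[2][0]
    return P,m,d
E
python3 - <<'E'
from h import *
from meas import *
c=load("wrist4"); pts=[(215,221.3),(225,221.9),(235,222.7),(245,223.5),(256,224.5)]
P,m,d=hookline(c,pts); d=d if d[0]<0 else -d
print(P.round(4),"dir",np.degrees(np.arctan2(d[1],d[0])))
tip=plane(c,(261,224.9),.16)[:2]; print("tip",tip)
# gate dir: rows
f=c["frame"]
for y in (232,238,244): print(y,f[y,245:272].max(1).tolist())
y=np.array([-d[1],d[0]]); print("hook y",y)
# plate edge right side points at z=.012
for a,b in (((222.5,145),(222,225)),((120,133.5),(215,142.5))):
    A,B=plane(c,a,.012),plane(c,b,.012); v=(B-A)[:2]; print("plate",A.round(4),B.round(4),np.degrees(np.arctan2(v[1],v[0])))
for r in (195,205,215,225): print(r,f[r,308:333].max(1).tolist())
E
```

```text
[[0.6904 0.2829]
 [0.6986 0.2838]
 [0.7069 0.2847]
 [0.7151 0.2855]
 [0.7242 0.2862]] dir -174.32519442043537
tip [0.72837001 0.28664918]
232 [126, 127, 125, 121, 121, 125, 125, 124, 148, 163, 165, 164, 161, 141, 118, 104, 110, 125, 129, 131, 129, 125, 125, 129, 133, 131, 127]
238 [125, 125, 126, 126, 125, 127, 128, 126, 151, 164, 166, 168, 161, 136, 114, 101, 118, 122, 123, 125, 125, 124, 130, 130, 127, 125, 124]
244 [124, 125, 129, 128, 128, 126, 124, 130, 154, 163, 163, 167, 156, 131, 112, 101, 121, 128, 126, 129, 130, 129, 125, 123, 126, 127, 126]
hook y [ 0.09888219 -0.99509915]
plate [0.6497 0.3178 0.012 ] [0.6589 0.2118 0.012 ] -85.01826001990986
plate [0.526 0.309 0.012] [0.6404 0.3192 0.012 ] 5.116024001637393
195 [194, 193, 194, 194, 195, 195, 195, 196, 198, 148, 106, 96, 94, 93, 89, 84, 119, 187, 202, 200, 200, 200, 200, 201, 201]
205 [193, 194, 194, 194, 194, 195, 196, 199, 150, 127, 130, 129, 125, 121, 114, 106, 102, 96, 181, 202, 199, 200, 200, 200, 200]
215 [193, 193, 194, 194, 193, 194, 196, 182, 145, 136, 142, 143, 142, 139, 133, 122, 110, 99, 181, 200, 199, 199, 199, 199, 199]
225 [194, 194, 194, 194, 193, 194, 196, 182, 148, 144, 154, 157, 158, 159, 150, 134, 117, 103, 180, 200, 198, 198, 198, 198, 199]
```

```bash
python3 - <<'E'
from h import *
from scipy.spatial.transform import Rotation as Ro
c=load("wrist4"); tp=np.array([0.7748,0.3105,0.2494]); R=Ro.from_euler("xyz",[-179.912,.055,100.054],degrees=True).as_matrix()
def ringoff(c,tp,R,uv,zc=.0286):
    o,d=ray(c,uv); o=R.T@(o-tp); d=R.T@d   # tool frame
    print("y at z",o[1]+d[1]*(zc-o[2])/d[2])
    p=np.array([o[0],o[2]]);v=np.array([d[0],d[2]]);v/=np.linalg.norm(v)
    # center (cx,zc) at distance 26 on -x side: cross((c-p),v)=±26
    # (cx-px)*vz-(zc-pz)*vx = s*.026
    for s in(1,-1): print("cx",p[0]+((zc-p[1])*v[0]+s*.026)/v[1])
ringoff(c,tp,R,(320.5,193.7))
# grip x-edges / housing edges for check: housing top at z= .1006-.05=.0506 below tcp
for uv in ((293,181),(350,181)):
    o,d=ray(c,uv);o=R.T@(o-tp);d=R.T@d; print("housing far corner tool",(o+d*((.0506-o[2])/d[2])).round(4))
E
```

```text
y at z -0.0002851089667004008
cx 0.057689422608852056
cx 0.0033880380676411803
housing far corner tool [ 0.0327 -0.0189  0.0506]
housing far corner tool [0.033  0.0195 0.0506]
```

Emit:
servo_tool([
  [[0, 0, 0.005, 0, 0, 1, -1], [0, 0, 0.015, 0, 0, 3, -1], [-0.001, 0, 0.03, 0, 0, 5, -1], [-0.002, 0, 0.045, 0, 0, 5, -1], [-0.0025, -0.003, 0.056, 0, 0, 5, -1], [-0.0025, -0.006, 0.061, 0, 0, 5, -1], [-0.0025, -0.01, 0.061, 0, 0, 5, -1], [-0.0025, -0.01, 0.061, 0, 0, 5, -1], [-0.0025, -0.01, 0.061, 0, 0, 5, -1], [-0.0025, -0.01, 0.061, 0, 0, 5, -1], [-0.0025, -0.01, 0.061, 0, 0, 5, -1]],
])

```text
time_s: 7.35
tool_pos: [0.766, 0.3066, 0.1901]
tool_rot: [180.0, -0.0, 95.0]
force: [-0.0, -0.0, -2.7]
grip_width: 0.0095
```

```bash
python3 look.py 5 wrist side; python3 - <<'E'
from h import *
c=load("wrist5"); crop(c,120,130,250,130,3.2,"c6.png"); s=load("side5"); crop(s,140,170,110,80,7,"c7.png")
E
```

```text
{'time_s': 7.45, 'tool_pos': [0.7658, 0.3065, 0.1897], 'tool_rot': [179.9839, -0.0017, 95.047], 'force': [-0.556, 0.4075, -2.7508], 'grip_width': 0.0097, 'qpos': [-8.0596, 45.5662, -33.4451, 51.3579, 23.1913, 88.3688, -28.5212]}
```

View pics/c6.png

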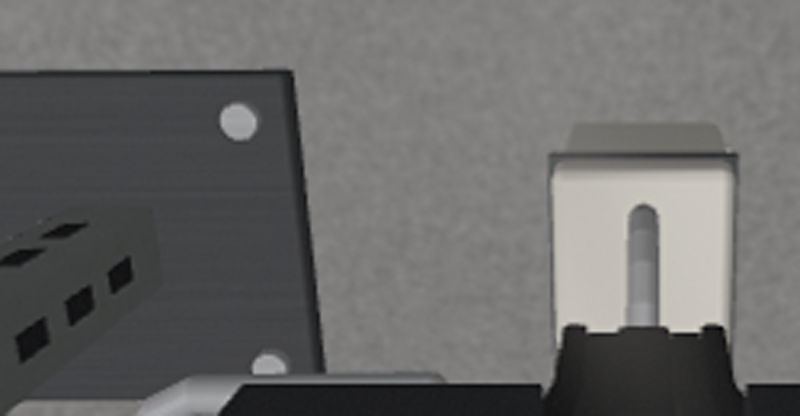

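View pics/c7.png

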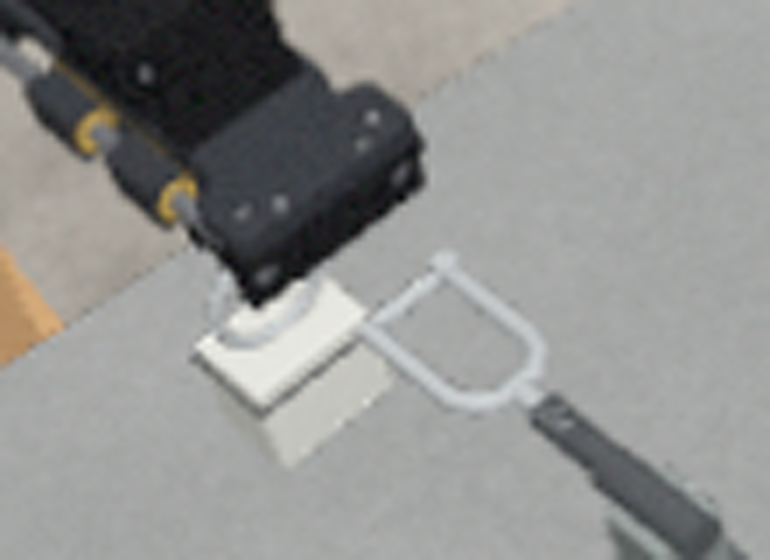

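```bash
python3 - <<'E'
from h import *
from scipy.spatial.transform import Rotation as Ro
c=load("wrist5"); f=c["frame"]
for x in (200,215,230,245,252): print(x,f[240:252,x].max(1).tolist())
print([f[248,250:264].max(1).tolist()])
for x in (320,321): print(f[188:200,x].max(1).tolist())
print(f[205,308:333].max(1).tolist())
tp=np.array([0.766,0.3066,0.1899]); R=Ro.from_euler("xyz",[180,0,95.04],degrees=True).as_matrix()
hx=np.array([np.cos(np.radians(-174.9)),np.sin(np.radians(-174.9)),0]);hy=np.array([-hx[1],hx[0],0]);
N=np.array([.728,.2866,.16])
def tang(uv,zc,r):
    o,d=ray(c,uv); o=R.T@(o-tp); d=R.T@d; y=o[1]+d[1]*(zc-o[2])/d[2]
    p=o[[0,2]];v=d[[0,2]];v/=np.linalg.norm(v)
    return p[0]+((zc-p[1])*v[0]-r*np.sign(v[1]))/v[1], y
print("ring cx,y",tang((320.8,193.6),.0286,.026))
for uv in ((200,246.3),(215,246.7),(230,247),(245,247.3)): print("bar axis tool x,y",tang(uv,.1899-.16,.004))
print("N in tool",R.T@(N-tp))
E
```

```text
200 [68, 96, 160, 161, 163, 166, 159, 84, 106, 121, 22, 27]
215 [70, 70, 71, 71, 70, 71, 73, 93, 109, 121, 24, 29]
230 [122, 125, 129, 130, 130, 128, 109, 90, 112, 121, 22, 29]
245 [128, 125, 127, 127, 127, 122, 96, 93, 113, 123, 23, 29]
252 [127, 128, 126, 123, 121, 119, 98, 94, 114, 123, 23, 28]
[[113, 114, 114, 115, 110, 102, 98, 94, 93, 116, 127, 129, 129, 129]]
[198, 198, 198, 198, 197, 169, 85, 94, 107, 106, 106, 106]
[199, 198, 198, 199, 196, 159, 85, 93, 103, 101, 102, 102]
[194, 193, 194, 194, 194, 194, 197, 180, 139, 126, 128, 127, 122, 117, 111, 107, 101, 114, 184, 201, 199, 199, 199, 199, 200]
ring cx,y (np.float64(-0.0029648501689340107), np.float64(0.0012592302129202395))
bar axis tool x,y (np.float64(-0.016521426112376655), np.float64(-0.07762184366291944))
bar axis tool x,y (np.float64(-0.01683273053302617), np.float64(-0.06788051997567979))
bar axis tool x,y (np.float64(-0.017070520412790197), np.float64(-0.05811685013851702))
bar axis tool x,y (np.float64(-0.017307244348734888), np.float64(-0.04833983069144609))
N in tool [-0.01658433 -0.0396101   0.0299    ]
```

Hook in the tool frame: the bar axis is at x ≈ -16.3 mm, the nose tip at y ≈ -39.4 mm and the ring centre at x ≈ -2.7, y ≈ +1 mm. The ring is therefore at hook (-40, -13.6). I shift it 1 mm towards the spine and advance 28 mm along tool -y, stopping short of contact.

Emit:
servo_tool([
  [[-0.001, -0.003, 0, 0, 0, 0, -1], [-0.001, -0.008, 0, 0, 0, 0, -1], [-0.001, -0.014, 0, 0, 0, 0, -1], [-0.001, -0.02, 0, 0, 0, 0, -1], [-0.001, -0.025, 0, 0, 0, 0, -1], [-0.001, -0.028, 0, 0, 0, 0, -1], [-0.001, -0.028, 0, 0, 0, 0, -1], [-0.001, -0.028, 0, 0, 0, 0, -1], [-0.001, -0.028, 0, 0, 0, 0, -1]],
])

```text
time_s: 8.35
tool_pos: [0.7382, 0.3028, 0.1895]
tool_rot: [180.0, 0.0, 95.0]
force: [0.5, 0.2, -2.2]
grip_width: 0.0093
```

```bash
python3 look.py 6 wrist side; python3 - <<'E'
from h import *
c=load("wrist6"); a=cv2.resize(c["frame"][150:260,200:360],(480,330),interpolation=cv2.INTER_CUBIC); s=load("side6"); b=cv2.resize(s["frame"][180:245,160:225],(320,330),interpolation=cv2.INTER_CUBIC); cv2.imwrite("pics/c8.png",np.hstack([a,b]))
E
```

```text
{'time_s': 8.45, 'tool_pos': [0.7381, 0.3029, 0.1893], 'tool_rot': [-179.9971, 0.0045, 95.0345], 'force': [0.3419, -0.3241, -1.2477], 'grip_width': 0.0095, 'qpos': [-6.3247, 41.9424, -34.3055, 57.6942, 22.188, 86.0409, -29.8131]}
```

View pics/c8.png

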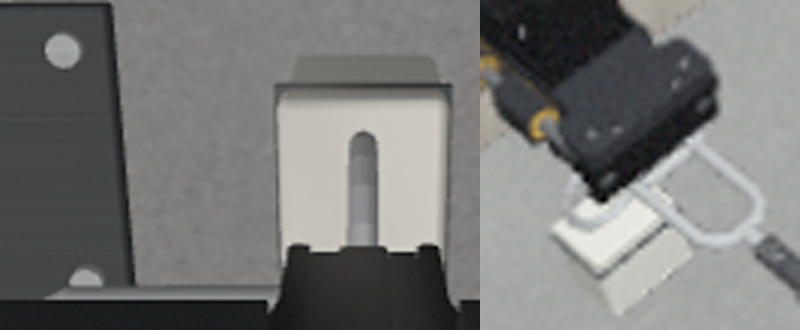

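The ring is about 12 mm short of the nose and lined up. I push in on force feedback, resistance showing as +Fx.

Emit:
servo_tool([
  [[0, -0.002, 0, 0, 0, 0, -1], [0, -0.004, 0, 0, 0, 0, -1], [0, -0.006, 0, 0, 0, 0, -1], [0, -0.008, 0, 0, 0, 0, -1], [0, -0.01, 0, 0, 0, 0, -1], [0, -0.012, 0, 0, 0, 0, -1]],
])

```text
time_s: 9.05
tool_pos: [0.7261, 0.3018, 0.1896]
tool_rot: [180.0, -0.0, 95.0]
force: [0.7, 0.5, -2.1]
grip_width: 0.0096
```

Emit:
servo_tool([
  [[0, -0.002, 0, 0, 0, 0, -1], [0, -0.004, 0, 0, 0, 0, -1], [0, -0.006, 0, 0, 0, 0, -1]],
])

```text
time_s: 9.35
tool_pos: [0.7202, 0.3013, 0.1896]
tool_rot: [180.0, -0.0, 95.0]
force: [3.1, 0.2, -1.7]
grip_width: 0.0098
```

Emit:
servo_tool([
  [[0, -0.001, 0, 0, 0, 0, -1], [0, -0.0025, 0, 0, 0, 0, -1], [0, -0.004, 0, 0, 0, 0, -1]],
])

```text
time_s: 9.65
tool_pos: [0.7166, 0.3011, 0.1898]
tool_rot: [179.9, -0.0, 95.0]
force: [3.2, 0.9, -3.6]
grip_width: 0.0094
```

Emit:
servo_tool([
  [[0, -0.001, 0, 0, 0, 0, -1], [0, -0.0025, 0, 0, 0, 0, -1], [0, -0.004, 0, 0, 0, 0, -1]],
])

```text
time_s: 9.95
tool_pos: [0.7123, 0.3005, 0.1897]
tool_rot: [180.0, 0.0, 95.0]
force: [4.2, 0.8, -2.5]
grip_width: 0.0095
```

```bash
python3 look.py 7 wrist side; python3 - <<'E'
from h import *
c=load("wrist7"); a=cv2.resize(c["frame"][150:260,200:360],(480,330),interpolation=cv2.INTER_CUBIC); s=load("side7"); b=cv2.resize(s["frame"][180:245,160:225],(320,330),interpolation=cv2.INTER_CUBIC); cv2.imwrite("pics/c9.png",np.hstack([a,b]))
E
```

```text
{'time_s': 10.05, 'tool_pos': [0.7121, 0.3005, 0.1897], 'tool_rot': [179.9706, 0.018, 95.043], 'force': [4.8061, 1.0479, -2.364], 'grip_width': 0.0095, 'qpos': [-4.9294, 38.7304, -35.0991, 62.9969, 21.231, 84.1362, -30.8862]}
```

View pics/c9.png

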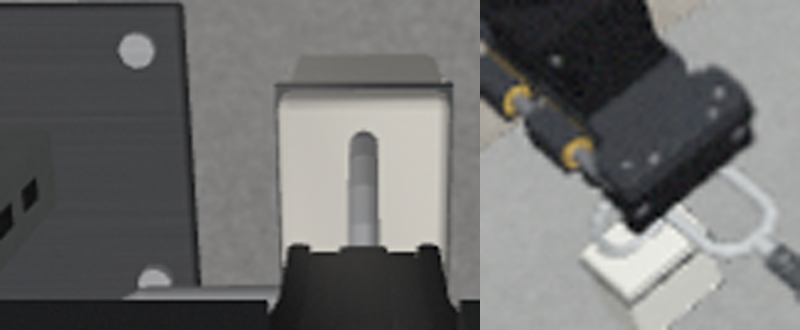

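Emit:
servo_tool([
  [[0, -0.001, 0, 0, 0, 0, -1], [0, -0.0025, 0, 0, 0, 0, -1], [0, -0.004, 0, 0, 0, 0, -1], [0, -0.0055, 0, 0, 0, 0, -1]],
])

```text
time_s: 10.45
tool_pos: [0.7073, 0.2995, 0.1897]
tool_rot: [179.9, 0.0, 95.0]
force: [6.5, 0.6, -1.3]
grip_width: 0.0096
```

Emit:
servo_tool([
  [[0, -0.001, 0, 0, 0, 0, -1], [0, -0.0025, 0, 0, 0, 0, -1], [0, -0.004, 0, 0, 0, 0, -1], [0, -0.0055, 0, 0, 0, 0, -1]],
])

```text
time_s: 10.85
tool_pos: [0.7019, 0.2995, 0.1901]
tool_rot: [179.9, -0.0, 95.0]
force: [5.7, 0.9, -1.5]
grip_width: 0.0095
```

Emit:
servo_tool([
  [[0, -0.001, 0, 0, 0, 0, -1], [0, -0.0025, 0, 0, 0, 0, -1], [0, -0.004, 0, 0, 0, 0, -1], [0, -0.0055, 0, 0, 0, 0, -1]],
])

```text
time_s: 11.25
tool_pos: [0.6961, 0.2998, 0.1903]
tool_rot: [179.9, -0.1, 95.1]
force: [4.7, 2.1, -0.7]
grip_width: 0.0097
```

```bash
cat > v.py <<'E'
import sys
from h import *
t,o=sys.argv[1:3]
c=load("wrist"+t); a=cv2.resize(c["frame"][150:260,200:360],(480,330),interpolation=cv2.INTER_CUBIC); s=load("side"+t); b=cv2.resize(s["frame"][180:245,160:225],(320,330),interpolation=cv2.INTER_CUBIC); cv2.imwrite(f"pics/{o}.png",np.hstack([a,b]))
E
python3 look.py 8 wrist side; python3 v.py 8 c10
```

```text
{'time_s': 11.35, 'tool_pos': [0.6955, 0.3004, 0.1903], 'tool_rot': [179.9374, -0.113, 95.0882], 'force': [4.5352, 2.4811, -0.3696], 'grip_width': 0.0095, 'qpos': [-4.1268, 36.7623, -35.648, 66.0964, 20.5056, 82.9946, -31.4899]}
```

View pics/c10.png

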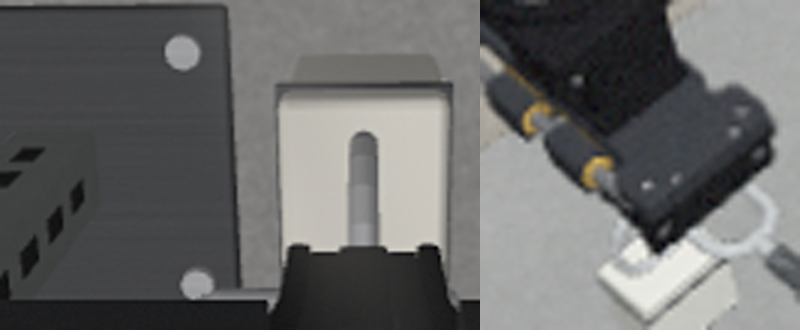

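Emit:
servo_tool([
  [[-0.0005, -0.001, 0, 0, 0, 0, -1], [-0.001, -0.0025, 0, 0, 0, 0, -1], [-0.001, -0.004, 0, 0, 0, 0, -1], [-0.001, -0.0055, 0, 0, 0, 0, -1]],
])

```text
time_s: 11.75
tool_pos: [0.6886, 0.2973, 0.1888]
tool_rot: [-179.8, 0.1, 95.1]
force: [-0.2, -0.2, -1.7]
grip_width: 0.0097
```

Emit:
servo_tool([
  [[0, -0.001, 0, 0, 0, 0, -1], [0, -0.0025, 0, 0, 0, 0, -1], [0, -0.004, 0, 0, 0, 0, -1]],
])

```text
time_s: 12.05
tool_pos: [0.6859, 0.297, 0.1893]
tool_rot: [-180.0, 0.0, 95.0]
force: [0.4, -0.4, -2.1]
grip_width: 0.0093
```

```bash
python3 look.py 9 wrist side; python3 v.py 9 c11
```

```text
{'time_s': 12.15, 'tool_pos': [0.6859, 0.2973, 0.1895], 'tool_rot': [-179.9724, 0.0131, 95.0485], 'force': [-0.0493, 0.6962, -2.5671], 'grip_width': 0.0093, 'qpos': [-3.5526, 35.6404, -35.8887, 67.943, 20.1549, 82.4257, -31.7424]}
```

View pics/c11.png

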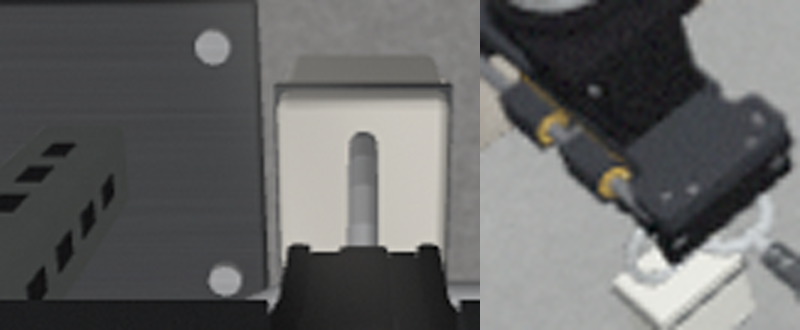

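Resistance climbed to about 6.5 N and then dropped to about 0, so the gate slipped off behind the ring. Now I tug back along tool +y; resistance will show as -Fx.

Emit:
servo_tool([
  [[0, 0.002, 0, 0, 0, 0, -1], [0, 0.004, 0, 0, 0, 0, -1], [0, 0.006, 0, 0, 0, 0, -1], [0, 0.008, 0, 0, 0, 0, -1], [0, 0.01, 0, 0, 0, 0, -1], [0, 0.012, 0, 0, 0, 0, -1]],
])

```text
time_s: 12.75
tool_pos: [0.6984, 0.2984, 0.1894]
tool_rot: [-180.0, 0.0, 95.0]
force: [-0.3, 0.5, -1.9]
grip_width: 0.0097
```

Emit:
servo_tool([
  [[0, 0.0015, 0, 0, 0, 0, -1], [0, 0.003, 0, 0, 0, 0, -1], [0, 0.0045, 0, 0, 0, 0, -1], [0, 0.006, 0, 0, 0, 0, -1]],
])

```text
time_s: 13.15
tool_pos: [0.7043, 0.2989, 0.1895]
tool_rot: [-180.0, 0.0, 95.0]
force: [-0.7, 0.4, -2.3]
grip_width: 0.0098
```

Emit:
servo_tool([
  [[0, 0.0015, 0, 0, 0, 0, -1], [0, 0.003, 0, 0, 0, 0, -1], [0, 0.0045, 0, 0, 0, 0, -1]],
])

```text
time_s: 13.45
tool_pos: [0.7088, 0.2993, 0.1895]
tool_rot: [-180.0, 0.0, 95.0]
force: [0.2, 0.8, -2.7]
grip_width: 0.0097
```

Emit:
servo_tool([
  [[0, 0.001, 0, 0, 0, 0, -1], [0, 0.002, 0, 0, 0, 0, -1], [0, 0.003, 0, 0, 0, 0, -1]],
])

```text
time_s: 13.75
tool_pos: [0.7113, 0.2996, 0.1894]
tool_rot: [-180.0, 0.0, 95.1]
force: [-0.8, -0.6, -1.6]
grip_width: 0.0095
```

Emit:
servo_tool([
  [[0, 0.001, 0, 0, 0, 0, -1], [0, 0.002, 0, 0, 0, 0, -1], [0, 0.003, 0, 0, 0, 0, -1]],
])

```text
time_s: 14.05
tool_pos: [0.7146, 0.2998, 0.1895]
tool_rot: [-180.0, 0.0, 95.0]
force: [-1.4, -0.1, -2.5]
grip_width: 0.0094
```

Emit:
servo_tool([
  [[0, 0.001, 0, 0, 0, 0, -1], [0, 0.002, 0, 0, 0, 0, -1], [0, 0.003, 0, 0, 0, 0, -1]],
])

```text
time_s: 14.35
tool_pos: [0.7176, 0.3002, 0.1895]
tool_rot: [-180.0, 0.0, 95.0]
force: [-1.3, -0.2, -1.3]
grip_width: 0.0095
```

Emit:
servo_tool([
  [[0, 0.001, 0, 0, 0, 0, -1], [0, 0.002, 0, 0, 0, 0, -1]],
])

```text
time_s: 14.55
tool_pos: [0.7196, 0.3003, 0.1895]
tool_rot: [-180.0, 0.0, 95.1]
force: [-2.0, 0.0, -1.3]
grip_width: 0.0098
```

Emit:
servo_tool([
  [[0, 0.001, 0, 0, 0, 0, -1], [0, 0.002, 0, 0, 0, 0, -1]],
])

```text
time_s: 14.75
tool_pos: [0.7217, 0.3005, 0.1895]
tool_rot: [-180.0, 0.0, 95.0]
force: [-1.2, -0.7, -3.0]
grip_width: 0.0092
```

```bash
python3 look.py 10 wrist side; python3 v.py 10 c12
```

```text
{'time_s': 14.85, 'tool_pos': [0.7218, 0.3005, 0.1895], 'tool_rot': [179.9877, -0.0036, 95.0405], 'force': [-0.2626, -0.4568, -1.9832], 'grip_width': 0.0096, 'qpos': [-5.343, 39.8674, -34.8143, 61.1523, 21.5633, 84.7868, -30.4443]}
```

View pics/c12.png

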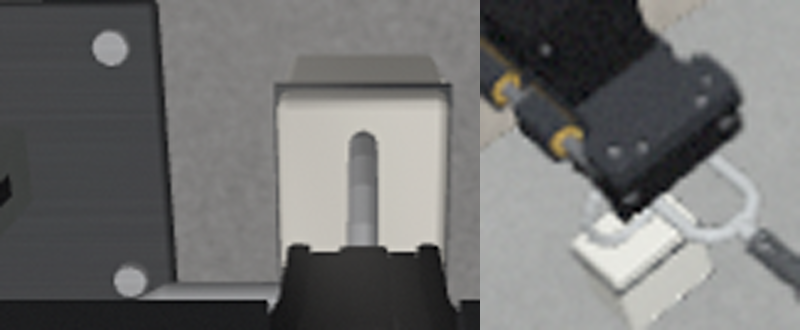

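Emit:
servo_tool([
  [[0, 0.001, 0, 0, 0, 0, -1], [0, 0.002, 0, 0, 0, 0, -1]],
])

```text
time_s: 15.05
tool_pos: [0.7236, 0.3007, 0.1895]
tool_rot: [-180.0, 0.0, 95.0]
force: [-1.4, 1.1, -2.2]
grip_width: 0.0094
```

Emit:
servo_tool([
  [[0, 0.001, 0, 0, 0, 0, -1], [0, 0.002, 0, 0, 0, 0, -1]],
])

```text
time_s: 15.25
tool_pos: [0.7253, 0.3009, 0.1895]
tool_rot: [-180.0, 0.0, 95.0]
force: [-2.4, -0.4, -2.7]
grip_width: 0.0095
```

Emit:
servo_tool([
  [[0, 0.001, 0, 0, 0, 0, -1]],
])

```text
time_s: 15.35
tool_pos: [0.7259, 0.301, 0.1894]
tool_rot: [-179.9, 0.0, 95.1]
force: [-4.4, -0.7, -1.4]
grip_width: 0.0097
```

Emit:
servo_tool([
  [[0, 0.001, 0, 0, 0, 0, -1]],
])

```text
time_s: 15.45
tool_pos: [0.7265, 0.3011, 0.1892]
tool_rot: [-179.8, 0.0, 95.1]
force: [-5.6, -0.8, -0.6]
grip_width: 0.0096
```

Emit:
servo_tool([
  [[0, 0.0003, 0, 0, 0, 0, -1]],
])

```text
time_s: 15.55
tool_pos: [0.7267, 0.3011, 0.1892]
tool_rot: [-179.8, 0.0, 95.1]
force: [-5.0, -1.4, -1.1]
grip_width: 0.0093
```

Emit:
servo_tool([
  [[0, 0.001, 0, 0, 0, 0, -1], [0, 0.001, 0, 0, 0, 0, -1]],
])

```text
time_s: 15.75
tool_pos: [0.7272, 0.3012, 0.1891]
tool_rot: [-179.8, 0.0, 95.1]
force: [-6.7, -2.0, -0.9]
grip_width: 0.0096
```

```bash
python3 -c "
from cell import env
o=env.get_obs();print(o['force'],o['tool_pos'],o['time_s'])"
```

```text
[-6.71745163 -1.99287188 -0.92049061] [0.72716895 0.30117426 0.18906758] 15.75
```

Emit:
servo_tool([
  [[0, 0.0005, 0, 0, 0, 0, -1], [0, 0.0005, 0, 0, 0, 0, -1]],
])

```text
time_s: 15.95
tool_pos: [0.7273, 0.3012, 0.189]
tool_rot: [-179.7, 0.1, 95.1]
force: [-7.5, -0.8, -0.9]
grip_width: 0.0094
```

Emit:
servo_tool([
  [[0, 0.0003, 0, 0, 0, 0, -1], [0, 0.0003, 0, 0, 0, 0, -1], [0, 0.0003, 0, 0, 0, 0, -1]],
])

```text
time_s: 16.25
tool_pos: [0.7274, 0.3013, 0.189]
tool_rot: [-179.7, 0.1, 95.1]
force: [-7.6, -2.5, 0.5]
grip_width: 0.0096
```

Emit:
servo_tool([
  [[0, 0, 0, 0, 0, 0, -1], [0, 0, 0, 0, 0, 0, -1]],
])

```text
time_s: 16.45
tool_pos: [0.7274, 0.3013, 0.189]
tool_rot: [-179.7, 0.1, 95.1]
force: [-7.8, -1.9, -0.5]
grip_width: 0.009
```

Emit:
servo_tool([
  [[0, 0, 0, 0, 0, 0, -1], [0, 0, 0, 0, 0, 0, -1]],
])

```text
time_s: 16.65
tool_pos: [0.7274, 0.3013, 0.189]
tool_rot: [-179.7, 0.1, 95.1]
force: [-7.1, -1.3, -1.1]
grip_width: 0.0098
```

```bash
python3 look.py 11 wrist side; python3 v.py 11 c13
```

```text
{'time_s': 16.75, 'tool_pos': [0.7274, 0.3012, 0.189], 'tool_rot': [-179.7133, 0.0549, 95.0919], 'force': [-7.6075, -1.562, -0.9029], 'grip_width': 0.0095, 'qpos': [-5.7854, 40.8347, -34.6032, 59.6056, 21.7774, 85.6042, -30.1235]}
```

View pics/c13.png

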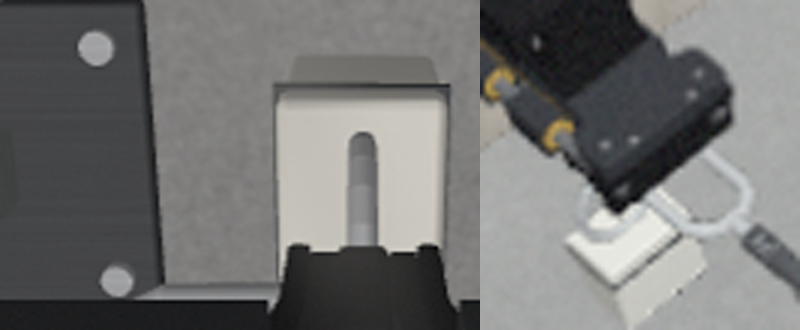

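The pull is holding at about 7.6 N against a firm stop. I raise it slightly, to about 8.3 N, for more than half a second.

Emit:
servo_tool([
  [[0, 0.0006, 0, 0, 0, 0, -1], [0, 0.0006, 0, 0, 0, 0, -1]],
])

```text
time_s: 16.95
tool_pos: [0.7278, 0.3013, 0.1889]
tool_rot: [-179.7, 0.1, 95.1]
force: [-9.1, -1.3, -0.1]
grip_width: 0.0099
```

Emit:
servo_tool([
  [[0, 0, 0, 0, 0, 0, -1], [0, 0, 0, 0, 0, 0, -1], [0, 0, 0, 0, 0, 0, -1]],
])

```text
time_s: 17.25
tool_pos: [0.7277, 0.3013, 0.189]
tool_rot: [-179.7, 0.1, 95.1]
force: [-8.6, -0.6, -0.3]
grip_width: 0.0097
```

Emit:
servo_tool([
  [[0, 0, 0, 0, 0, 0, -1], [0, 0, 0, 0, 0, 0, -1], [0, 0, 0, 0, 0, 0, -1]],
])

```text
time_s: 17.55
tool_pos: [0.7277, 0.3013, 0.189]
tool_rot: [-179.7, 0.1, 95.1]
force: [-9.0, -1.1, -0.4]
grip_width: 0.0098
```

The tug held at 8.6–9.1 N for 0.6 s and the gate did not give. Next I unload it and bring the ring to mid-bar, centred on the nose bar.

Emit:
servo_tool([
  [[0, -0.002, 0, 0, 0, 0, -1], [0, -0.005, 0, 0, 0, 0, -1], [0, -0.009, 0, 0, 0, 0, -1], [-0.001, -0.013, 0, 0, 0, 0, -1], [-0.003, -0.017, 0, 0, 0, 0, -1], [-0.006, -0.02, 0, 0, 0, 0, -1], [-0.009, -0.02, 0, 0, 0, 0, -1], [-0.0115, -0.02, 0, 0, 0, 0, -1], [-0.0115, -0.02, 0, 0, 0, 0, -1], [-0.0115, -0.02, 0, 0, 0, 0, -1]],
])

```text
time_s: 18.55
tool_pos: [0.7116, 0.2878, 0.1894]
tool_rot: [180.0, -0.0, 95.0]
force: [-1.0, 0.2, -2.1]
grip_width: 0.0095
```

Emit:
servo_tool([
  [[0, 0, 0.002, 0, 0, 0, -1], [0, 0, 0.004, 0, 0, 0, -1], [0, 0, 0.006, 0, 0, 0, -1], [0, 0, 0.008, 0, 0, 0, -1], [0, 0, 0.01, 0, 0, 0, -1], [0, 0, 0.012, 0, 0, 0, -1], [0, 0, 0.013, 0, 0, 0, -1], [0, 0, 0.013, 0, 0, 0, -1]],
])

```text
time_s: 19.35
tool_pos: [0.7112, 0.2879, 0.1762]
tool_rot: [-180.0, 0.0, 95.0]
force: [-0.2, 0.6, -2.9]
grip_width: 0.0097
```

```bash
python3 look.py 12 wrist side; python3 v.py 12 c14
```

```text
{'time_s': 19.45, 'tool_pos': [0.7114, 0.2881, 0.1766], 'tool_rot': [179.9931, 0.0009, 95.0463], 'force': [-0.6697, -0.2116, -2.295], 'grip_width': 0.0095, 'qpos': [-3.5884, 38.3703, -35.0834, 65.1205, 21.0973, 82.4684, -30.2754]}
```

View pics/c14.png

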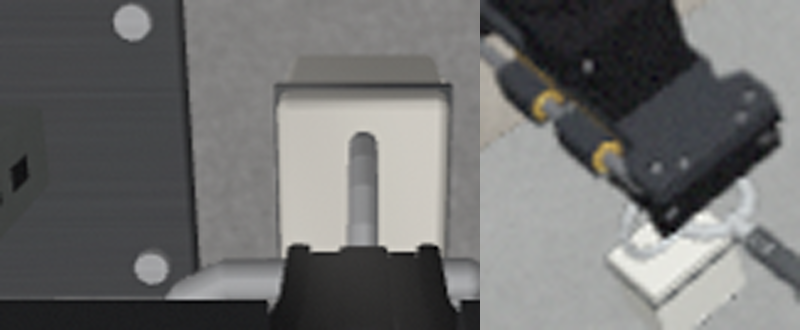

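The bar now passes through the ring, with the nose emerging on the right of the wrist crop. I lower in small steps until the hook takes the weight.

Emit:
servo_tool([
  [[0, 0, 0.001, 0, 0, 0, -1], [0, 0, 0.002, 0, 0, 0, -1], [0, 0, 0.002, 0, 0, 0, -1]],
])

```text
time_s: 19.75
tool_pos: [0.7112, 0.288, 0.1743]
tool_rot: [-180.0, 0.0, 95.0]
force: [-0.5, -0.5, -1.8]
grip_width: 0.0098
```

Emit:
servo_tool([
  [[0, 0, 0.001, 0, 0, 0, -1], [0, 0, 0.001, 0, 0, 0, -1]],
])

```text
time_s: 19.95
tool_pos: [0.7112, 0.288, 0.1733]
tool_rot: [-180.0, 0.0, 95.0]
force: [0.2, 0.4, -2.0]
grip_width: 0.0097
```

Emit:
servo_tool([
  [[0, 0, 0.001, 0, 0, 0, -1], [0, 0, 0.001, 0, 0, 0, -1]],
])

```text
time_s: 20.15
tool_pos: [0.7113, 0.288, 0.1724]
tool_rot: [-180.0, 0.0, 95.0]
force: [0.3, 0.9, -2.6]
grip_width: 0.0098
```

Emit:
servo_tool([
  [[0, 0, 0.0007, 0, 0, 0, -1], [0, 0, 0.0007, 0, 0, 0, -1]],
])

```text
time_s: 20.35
tool_pos: [0.7114, 0.2881, 0.1721]
tool_rot: [180.0, -0.0, 95.0]
force: [-0.1, 0.2, -0.7]
grip_width: 0.0095
```

Emit:
servo_tool([
  [[0, 0, 0.0007, 0, 0, 0, -1], [0, 0, 0.0007, 0, 0, 0, -1]],
])

```text
time_s: 20.55
tool_pos: [0.7114, 0.2881, 0.1717]
tool_rot: [180.0, -0.0, 95.0]
force: [-0.9, -0.2, -0.1]
grip_width: 0.0097
```

Emit:
servo_tool([
  [[0, 0, 0.0007, 0, 0, 0, -1], [0, 0, 0.0007, 0, 0, 0, -1]],
])

```text
time_s: 20.75
tool_pos: [0.7115, 0.2881, 0.1712]
tool_rot: [180.0, -0.0, 95.0]
force: [-1.8, -1.1, 2.9]
grip_width: 0.0096
```

Emit:
servo_tool([
  [[0, 0, -0.0009, 0, 0, 0, -1], [0, 0, -0.0009, 0, 0, 0, -1], [0, 0, -0.0009, 0, 0, 0, -1]],
], squeeze=10)

```text
time_s: 21.05
tool_pos: [0.7115, 0.2881, 0.1714]
tool_rot: [180.0, -0.0, 95.0]
force: [-0.2, -0.7, 2.4]
grip_width: 0.01
```

Emit:
servo_tool([
  [[0, 0, 0, 0, 0, 0, -1], [0, 0, 0, 0, 0, 0, -1], [0, 0, 0, 0, 0, 0, -1], [0, 0, 0, 0, 0, 0, -1]],
], squeeze=3)

```text
time_s: 21.45
tool_pos: [0.7115, 0.2881, 0.1714]
tool_rot: [180.0, -0.0, 95.0]
force: [0.2, 0.6, 0.7]
grip_width: 0.01
```

```bash
python3 look.py 13 wrist side top; python3 v.py 13 c15
```

```text
{'time_s': 21.6, 'tool_pos': [0.7114, 0.288, 0.1714], 'tool_rot': [179.984, 0.0022, 95.0457], 'force': [-0.077, -0.116, 2.5371], 'grip_width': 0.01, 'qpos': [-3.5453, 38.5123, -35.0376, 65.5167, 21.1737, 81.956, -30.3489]}
```

View pics/c15.png

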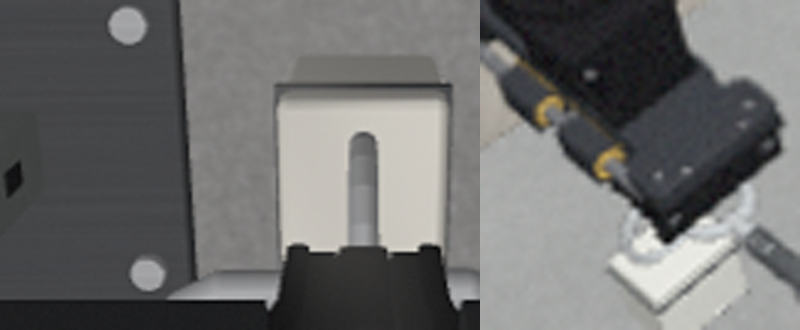

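View pics/wrist13.png

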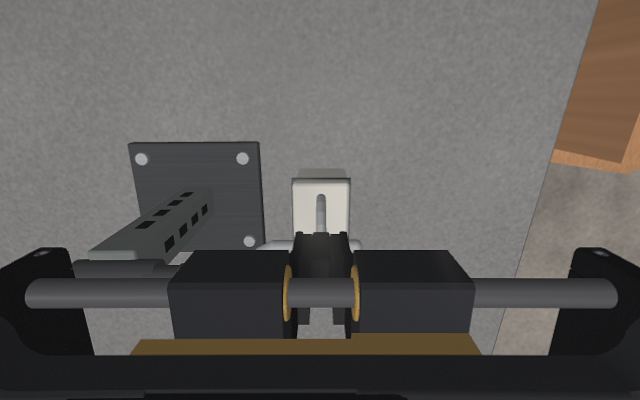

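Emit:
servo_tool([
  [[0, 0, -0.0005, 0, 0, 0, -1], [0, 0, -0.0005, 0, 0, 0, -1], [0, 0, -0.0005, 0, 0, 0, -0.75], [0, 0, -0.0005, 0, 0, 0, -0.7], [0, 0, -0.0005, 0, 0, 0, -0.6], [0, 0, -0.0005, 0, 0, 0, -0.5], [0, 0, -0.0005, 0, 0, 0, -0.4], [0, 0, -0.0005, 0, 0, 0, -0.4], [0, 0, -0.0005, 0, 0, 0, -0.4], [0, 0, -0.0005, 0, 0, 0, -0.4]],
])

```text
time_s: 22.6
tool_pos: [0.7113, 0.288, 0.1718]
tool_rot: [180.0, 0.0, 95.0]
force: [-0.7, -0.1, 1.1]
grip_width: 0.0262
```

```bash
python3 look.py 14 wrist side; python3 v.py 14 c16
```

```text
{'time_s': 22.7, 'tool_pos': [0.7114, 0.288, 0.1718], 'tool_rot': [179.9973, 0.0061, 95.0405], 'force': [0.2229, -0.5905, -0.4815], 'grip_width': 0.026, 'qpos': [-3.5459, 38.4991, -35.0408, 65.4835, 21.1633, 82.0127, -30.3439]}
```

View pics/c16.png

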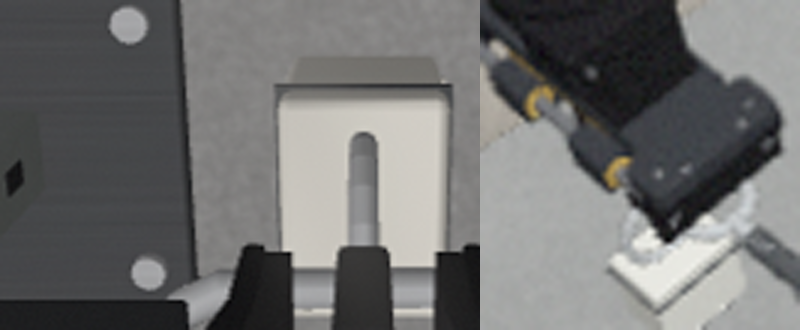

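The wrist crop shows the logger hanging straight on the bar, with a gap to each finger. I retreat straight up.

Emit:
servo_tool([
  [[0, 0, -0.003, 0, 0, 0, -0.4], [0, 0, -0.008, 0, 0, 0, -0.4], [0, 0, -0.014, 0, 0, 0, -0.4], [0, 0, -0.022, 0, 0, 0, -0.4], [0, 0, -0.032, 0, 0, 0, -0.4], [0, 0, -0.045, 0, 0, 0, -0.4], [0, 0, -0.06, 0, 0, 0, -0.4], [0, 0, -0.08, 0, 0, 0, -0.4], [0, 0, -0.1, 0, 0, 0, -0.4], [0, 0, -0.12, 0, 0, 0, -0.4], [0, 0, -0.135, 0, 0, 0, -0.4], [0.01, 0, -0.15, 0, 0, 0, -0.4], [0.03, 0, -0.16, 0, 0, 0, -0.4], [0.05, 0, -0.17, 0, 0, 0, -0.4], [0.06, 0, -0.175, 0, 0, 0, -0.4], [0.06, 0, -0.175, 0, 0, 0, -0.4], [0.06, 0, -0.175, 0, 0, 0, -0.4]],
])

```text
time_s: 24.4
tool_pos: [0.7061, 0.3477, 0.3474]
tool_rot: [180.0, 0.0, 95.0]
force: [0.7, 0.5, -0.5]
grip_width: 0.0262
```

```bash
python3 look.py 15 wrist side top; python3 - <<'E'
from h import *
c=load("wrist15");s=load("side15");t=load("top15")
a=cv2.resize(c["frame"][150:330,180:440],(433,300),interpolation=cv2.INTER_CUBIC); b=cv2.resize(s["frame"][180:260,160:250],(337,300),interpolation=cv2.INTER_CUBIC); cv2.imwrite("pics/c17.png",np.hstack([a,b]))
E
```

```text
{'time_s': 24.55, 'tool_pos': [0.7066, 0.3464, 0.3468], 'tool_rot': [179.9988, 0.0569, 94.9509], 'force': [-0.8222, 0.9817, -0.7533], 'grip_width': 0.026, 'qpos': [-13.7034, 40.2873, -34.8446, 41.463, 22.3066, 102.7527, -31.5613]}
```

View pics/c17.png

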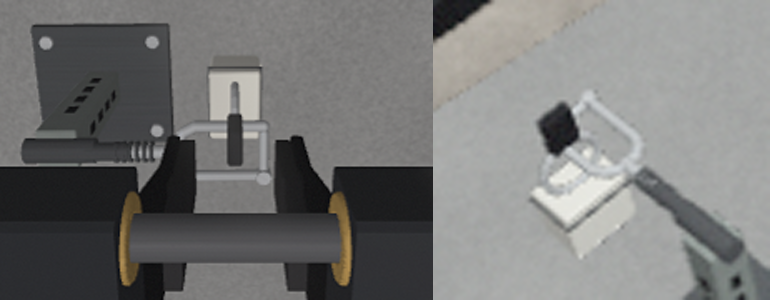

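View pics/wrist15.png

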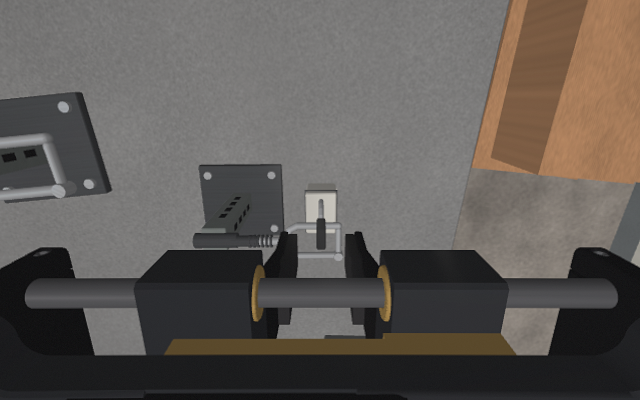

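The logger hangs from the nose bar inside a shut gate, whose tip meets the nose at about wrist (340,225), and the arm is clear. I'll let 1.5 s pass and check for motion and for any shift of the bystanders.

Emit:
servo_tool([
  [[0.05, 0, -0.02, 0, 0, 0, -0.4], [0.05, 0, -0.02, 0, 0, 0, -0.4], [0.05, 0, -0.02, 0, 0, 0, -0.4], [0.05, 0, -0.02, 0, 0, 0, -0.4], [0.05, 0, -0.02, 0, 0, 0, -0.4], [0.05, 0, -0.02, 0, 0, 0, -0.4], [0.05, 0, -0.02, 0, 0, 0, -0.4], [0.05, 0, -0.02, 0, 0, 0, -0.4], [0.05, 0, -0.02, 0, 0, 0, -0.4], [0.05, 0, -0.02, 0, 0, 0, -0.4], [0.05, 0, -0.02, 0, 0, 0, -0.4], [0.05, 0, -0.02, 0, 0, 0, -0.4], [0.05, 0, -0.02, 0, 0, 0, -0.4], [0.05, 0, -0.02, 0, 0, 0, -0.4], [0.05, 0, -0.02, 0, 0, 0, -0.4]],
])

```text
time_s: 26.05
tool_pos: [0.7017, 0.3976, 0.3668]
tool_rot: [-180.0, 0.0, 95.0]
force: [0.1, -1.2, -0.3]
grip_width: 0.0264
```

```bash
python3 look.py 16 side wrist; python3 look.py 17 side wrist;python3 - <<'E'
from h import *
a,b,d=[load("side"+n)["frame"].astype(int) for n in("15","16","17")]; s0=load("side0")["frame"].astype(int)
roi=np.s_[195:250,175:225]
print("hang diff 15-16",np.abs(a-b)[roi].mean(),"16-17",np.abs(b-d)[roi].mean(),np.abs(b-d)[roi].max())
for n,r in(("jar",np.s_[190:228,335:365]),("carton",np.s_[183:218,378:414]),("tote",np.s_[150:195,250:298]),("orange",np.s_[132:170,374:400])): print(n,np.abs(s0-d)[r].mean(),(np.abs(s0-d)[r].max(2)>40).sum())
c=load("wrist17"); cv2.imwrite("pics/c18.png",c["frame"])
E
```

```text
{'time_s': 26.15, 'tool_pos': [0.7017, 0.3976, 0.3668], 'tool_rot': [179.9971, 0.0038, 95.048], 'force': [1.0901, -0.2769, -0.7077], 'grip_width': 0.0261, 'qpos': [-20.5682, 44.3824, -33.9681, 31.6741, 24.2203, 107.676, -33.4526]}
{'time_s': 26.25, 'tool_pos': [0.7017, 0.3976, 0.3668], 'tool_rot': [179.9975, 0.0048, 95.0464], 'force': [0.4072, 0.2336, -0.3347], 'grip_width': 0.0258, 'qpos': [-20.5666, 44.3798, -33.9683, 31.675, 24.2201, 107.6786, -33.4532]}
hang diff 15-16 1.920969696969697 16-17 1.2778181818181817 15
jar 19.057602339181287 0
carton 45.2010582010582 952
tote 16.801697530864196 0
orange 69.1221322537112 937
```

View pics/c18.png

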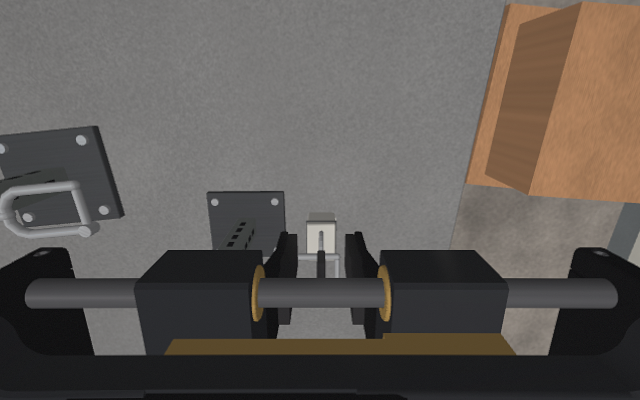

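```bash
python3 look.py 18 top side; python3 - <<'E'
from h import *
t0,t1=load("top0")["frame"],load("top18")["frame"]; s=load("side18")["frame"]
cv2.imwrite("pics/c19.png",np.vstack([np.hstack([t0[80:260,190:450],t1[80:260,190:450]]),cv2.resize(s[120:280,150:450],(520,277))]))
E
```

```text
{'time_s': 26.35, 'tool_pos': [0.7017, 0.3976, 0.3668], 'tool_rot': [-179.9963, 0.0082, 95.0439], 'force': [-0.5439, 0.7741, 0.1934], 'grip_width': 0.0261, 'qpos': [-20.5659, 44.3853, -33.9681, 31.6748, 24.2212, 107.6806, -33.4545]}
```

View pics/c19.png

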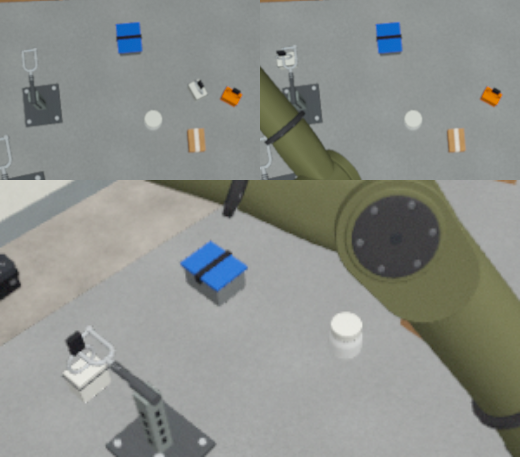

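The before and after top views show the jar, carton, tote and orange look-alike all unmoved. The logger hangs still on the smaller stand's hook and the robot touches nothing, so I'm handing in.

```bash
python3 -c "
from cell import env
print(env.sign_off())"
```

```text
the job is handed in; nothing more can be done
None
```

The data logger is hanging still from the smaller stand's snap hook by its ring, and I handed the job in after about 26 s.

- **Through the gate:** I pinched the logger by its flat grip and pushed the ring over the nose. Resistance rose to about 6.5 N, then dropped to zero as the gate slipped off behind the ring.
- **Tug test:** I pulled the ring back against the shut gate. It read about 7.6 N for roughly half a second, then 8.6–9.1 N for another 0.6 s, slightly above the 8 N asked. The gate did not give.
- **Letting down:** I centred the ring on the bar and lowered until the hook took the weight. I overshot a little, pressing about 5.6 N on the hook, eased most of that off and let go.
- **Hook load:** The highest force I read was about 9 N, against the 22 N limit. I only saw readings at the end of each move, so short peaks in between were not seen.

**Last checks:** The pictures showed the gate shut with the ring inside it, and no motion beyond image noise between the last frames. In the top view the jar, carton, tote and orange look-alike had not moved. One check disagreed: the automatic side-view comparison flagged the carton and the orange look-alike. The arm was blocking that view, and the top view settled it.

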